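# Bring the ball sweets to the hatch and hold the spring shutter open

### The arm

A 6-joint arm with a two-finger parallel gripper is mounted at the origin on the work surface. World frame = base frame: x ahead of the robot, y to its left, z up, the work surface at z = 0. Lengths are in m, angles in degrees, forces in N, time in s.
With the tool pointing down it reaches from about 0.3 to 0.75 m from the base axis. Payload 8.5 kg.
Tool frame: the origin (TCP) lies at the very end of the fingers, on their centre line; the grasp point (between the pads) lies 19 mm behind it (env.hold_point_z is the distance from the TCP to the grasp point, in m); z points along the fingers, y is the line along which they close (so a half turn about z gives the same grasp; the last joint's range is limited). The gripper opens to 85 mm and grips with 20 to 120 N. Pads are 22 mm wide; open, the fingers measure 114 mm over their backs; the gripper's body (76 mm by 85 mm) begins 54 mm behind the grasp point. The pads swing forward as they close: fully open they stand 13 mm farther back than shut.
Start: joints at [52.237, 21.807, 74.336, -0, 83.858, -12.336], TCP at [0.236, 0.497, 0.231] pointing down, gripper open.
Joint ranges: [-178.18, 178.18], [-50.72, 133.34], [12.68, 142.11], [-81.47, 261.47], [9.98, 163.14], [-165.26, 165.26]. Speed limits (degrees/s): [136.94, 136.94, 180, 180, 180, 180].

### API

Orientations are given as a 3x3 rotation matrix whose columns are the frame's x, y, z axes.
In Python, from rig import env, optics gives the robot as it stands.
- The arm moves only by the shell command python3 -m jog 'ROWS' [OPENING] [FORCE]. ROWS is JSON, a list of rows, each an object with "linear": the shift along the tool's x, y, z in units of 40 mm (1.0 is 40 mm), a list of three; "roll": the turn about the tool's z in units of 5 degrees (1.0 is 5 degrees). A call has 1 to 12 rows; each row shifts and turns the commanded pose from where the row before left it, along the tool's axes as they then stand; what a row does not reach is not made up. A row lasts 1/12 s, in which the tool goes at most 41.7 mm and 7.16 degrees, less where a joint would pass 70% of its speed; a pose out of reach is approached as far as the arm can. A call is refused whole if a number of a shift passes 1 or a number of a turn 1, either way. A call with a gripper value outside its range is refused whole. OPENING is the opening, from -1 (shut) to 1 (fully open), set as the call begins (- or left out, the last holds). The fingers move at their own pace and stop on an object; FORCE is the grip in N (left out, the last holds). Time passes only in rows, so rows that do not move let the fingers close. It gives the time, the measured TCP pose, the force, the opening and the grip force at its end, in the units of the state.
- env.observe(): the state, without advancing time (a new reading comes with each control period).
- optics.get_image(name): name is "side" or "top" or "wrist"; returns the picture (480x640x3 uint8, red, green, blue); there is no depth.
- optics.calibration(name): a dict with "fov_y" (degrees; the focal length in pixels is half the picture's height over the tangent of half this angle, whatever the lens; pixels are square), "cx", "cy" (the principal point, pixels), "T" (4x4, takes a point from camera to world coordinates). Camera axes: x right, y down, z forward; pixel columns grow to the right and rows downward; lengths in m; the calibration is good to about 2 mm. A picture is of the moment at which its call begins: read the wrist's pose just before it. calibration takes no time and is no camera call; for the wrist camera it gives the pose at the moment of the call.
- env.close_job(): hands the job in; it is judged then, once.
The state is a dict: "time_s": time; "q": joint angles; "qvel": joint speeds; "joint_efforts": joint torques, N m; "position": TCP position; "tool_rot": TCP orientation; "ft_force": force on the tool from outside, world axes, zero at the start; "wrist_torque": the same for the moment, N m; "grip_width": finger opening in m; "gripper_force": force on a finger pad.
Only numpy, scipy, OpenCV 4.12 (cv2) and the standard library are available. Lean on these libraries where they do the work, as an engineer would, in place of code of your own. Each camera call takes 0.05 s, during which the arm holds its last target. There are 200 camera calls.

### The job

On the sweets stall's round carousel, use the upright steel post to turn the carousel clockwise (seen from above) until the cup with the round ball sweets clicks into its notch under the hatch in the clear cover, and let go of the post. Then pull the spring-closing shutter out by its black tab until the shutter's rear edge (the one away from the robot) is level with the thin fin of the mark clip, and keep it there: finish while still holding the tab, because the shutter snaps shut if released. Leave the carton of bars, the lolly tub and the lemonade bottle where they stand.

Things in the scene. Friction and masses are not known exactly. Their poses are not given: they have to be found in the camera images.
- dispenser: Sweets carousel, fixed to the table, about 300 mm across. Origin: on the table, on the carousel's vertical axis. Its -x axis points out of the hatch side, the way the shutter is pulled, roughly to the robot (yaw up to 0.3 rad); z up. Dark foot; grey turntable, radius 128 mm, 30 to 42 mm high, with four white cups. A plunger block 46 mm high stands outside the turntable on the +x side.
- carousel (a joint): Turn of the turntable, rad, growing counterclockwise seen from above. 0 = ball cup in its notch under the hatch. Starts 0.5 to 1.1 (between notches). Turns freely (under 1 N at the post), then takes about 6 N at the post to ride over the nub 0.05 rad before the notch; within 0.04 rad of 0 the spring plunger centres it and keeps it when let go.
- post_top (a point): Centre of the top of the turntable's upright round steel post: 12 mm diameter, top 150 mm above the table, 119 mm from the axis, turning with the carousel. At carousel value 0 it lies 80 degrees counterclockwise of the dispenser's +x axis. From 118 mm height up nothing is within 45 mm of it.
- ball_cup (a point): Centre of the mouth of the cup with round ball sweets (21 mm balls), 56 mm from the axis, 84 mm above the table. The cups are 58 mm wide and 90 degrees apart; the other three hold bars, flat squares and cubes. At carousel value 0 it is right under the hatch. All cups lie under the clear cover.
- hatch (a point): Centre of the hatch opening (70 by 68 mm) in the fixed clear cover, 55 mm in front of the axis, at the cover's top, 106 mm above the table. The cover is a 4 mm plate, octagon-like, within 108 mm of the axis. Two steel rails run beside the hatch, 43 mm either side of the centre line, tops 114 mm above the table.
- cover_cap (a point): Top centre of the round steel cap (radius 17 mm) in the middle of the cover, on the axis, 118 mm above the table.
- shutter: Flat aluminium shutter, 72 (x) by 77 (y) by 4 mm, axes as the dispenser's, with an upright black tab 14 mm thick (x), 44 mm wide (y), top 155 mm above the table. Origin: foot of the tab, 107 mm above the table; closed it is 65 mm in front of the axis, on the centre line. Slides along the dispenser's -x, at most 68 mm, against a closing spring: 4 N closed, 8 to 10 N at the mark.
- shutter_edge (a point): Middle of the shutter's straight rear edge (its +x end), at its top face, 111 mm above the table, 45 mm behind the tab's centre. It moves with the shutter.
- mark_fin (a point): Top middle of the upright steel fin (3 mm thick along x, 13 mm long, top 120 mm above the table) of the small black mark clip (12 by 13 mm) fixed on the cover beside the shutter's -y rail, 53.5 mm off the centre line; axes as the dispenser's. Its place along the rail varies: it calls for a pull of 40 to 58 mm.
- bar_box: Bystander: loose open carton of chocolate bars, 150 by 110 by 60 mm, to the -y side; origin under its centre.
- lolly_tub: Bystander: loose clear jar with a white cap, radius 50 mm, 130 mm high, to the +y side; origin under its centre.
- lemonade: Bystander: loose amber bottle, radius 32 mm, 220 mm high, to the far +y side; origin under its centre.

How it is judged:
By the outcome, as a careful person would: the job done as asked, in the order asked, and still so for the second after the job is handed in, while the arm keeps its last pose, push and grip.
It also fails if it takes over 50 s, if anything falls off the work surface, if the arm or the gripper's body presses on something with over 40 N, if the wrist force passes 120 N, or if a joint passes its speed limit or range.

## Working session

There is one attempt and no reset: what is moved stays moved. The work goes in short steps, Python scripts to look and compute and a shell command to move; the robot and the scene stay as the last step left them, time stands still between calls to the robot, and variables do not carry over. Pictures are saved under pics/ and viewed, at most 10 in all, crops included, and the job is handed in when it is done.

```bash
mkdir -p pics; ls; python3 - <<'E'
from rig import env, optics
import cv2
for n in ("top","side"):
    c=optics.calibration(n); print(n,c)
    cv2.imwrite(f"pics/{n}0.png",optics.get_image(n)[:,:,::-1])
s=env.observe(); print(s["time_s"],s["position"],s["tool_rot"],s["grip_width"],env.hold_point_z)
E
```

```text
pics
top {'fov_y': 57.14132558830518, 'cx': 321.5310950501883, 'cy': 240.60132256304357, 'T': array([[ 0.00227262, -0.98092418,  0.19437744,  0.33081326],
       [-0.99984049, -0.00567237, -0.01693566, -0.0309275 ],
       [ 0.01771518, -0.19430795, -0.9807806 ,  1.18900826],
       [ 0.        ,  0.        ,  0.        ,  1.        ]])}
side {'fov_y': 48.8235342422133, 'cx': 328.0141710755119, 'cy': 241.3524841687231, 'T': array([[ 0.97823786, -0.13223788,  0.15988693,  0.3557333 ],
       [-0.20737882, -0.59830409,  0.77396786, -0.99505771],
       [-0.00668686, -0.79028183, -0.61270704,  0.87629748],
       [ 0.        ,  0.        ,  0.        ,  1.        ]])}
0.1 [0.23599565 0.49650528 0.23076611] [[-9.03112787e-01  4.29402666e-01 -8.03176104e-04]
 [ 4.29403329e-01  9.03112220e-01 -1.04826979e-03]
 [ 2.75228313e-04 -1.29159234e-03 -9.99999128e-01]] 0.08545189956801211 0.0187
```

View pics/top0.png

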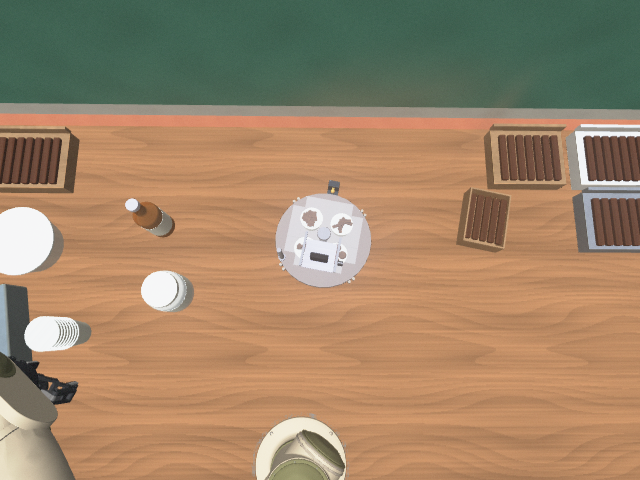

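View pics/side0.png

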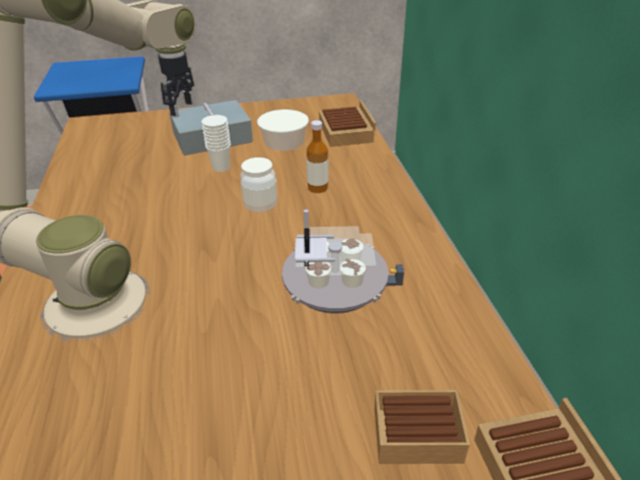

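The top view shows the carousel centred near (323,240), with the plunger at (334,187), the tab at (319,257) and the post near (280,255). In the side view the post top is near (306,211). I'll enlarge both for exact pixels.

```bash
python3 - <<'E'
import cv2
a=cv2.imread("pics/top0.png")[175:295,265:385]; b=cv2.imread("pics/side0.png")[200:310,275:410]
a=cv2.resize(a,(600,600),interpolation=cv2.INTER_CUBIC); cv2.imwrite("pics/topc.png",a)
b=cv2.resize(b,None,fx=5,fy=5,interpolation=cv2.INTER_CUBIC); cv2.imwrite("pics/sidec.png",b)
E
```

```text
(no output)
```

View pics/topc.png

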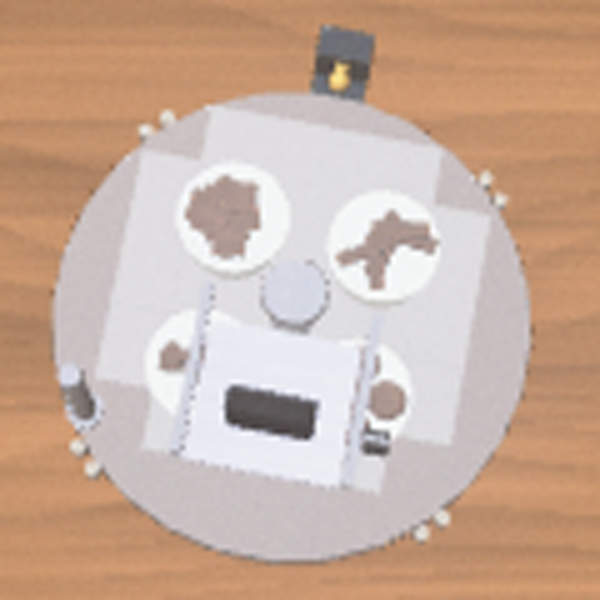

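View pics/sidec.png

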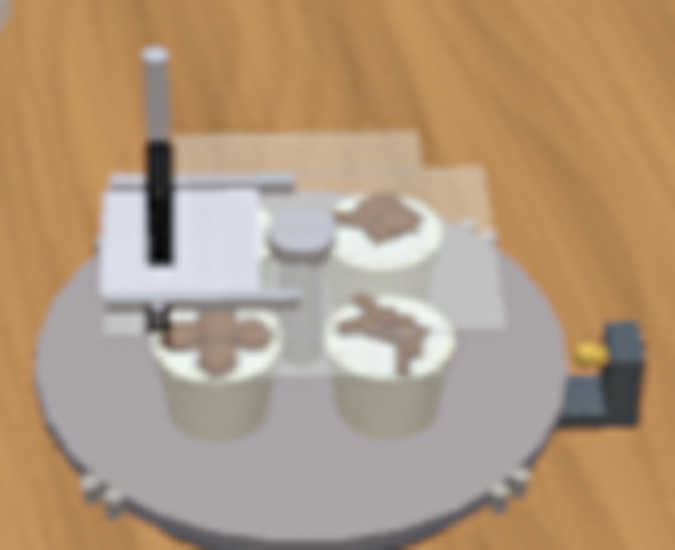

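The top crop gives these points: cap (296,288), post top (68,374), tab centre about (270,411), clip about (376,438) and plunger (343,62). In the side crop the cap is at (302,225), the post top at (155,53) and the tab top at (160,145). Next I'll fit the dispenser pose.

```bash
cat > h.py <<'E'
import numpy as np
from rig import env, optics
def proj(c,P):
    T=c["T"]; f=240/np.tan(np.radians(c["fov_y"]/2))
    p=(np.asarray(P)-T[:3,3])@T[:3,:3]
    return np.array([c["cx"]+f*p[0]/p[2], c["cy"]+f*p[1]/p[2]])
def onplane(c,uv,z):
    T=c["T"]; f=240/np.tan(np.radians(c["fov_y"]/2))
    d=T[:3,:3]@np.array([(uv[0]-c["cx"])/f,(uv[1]-c["cy"])/f,1]); o=T[:3,3]
    return o+d*(z-o[2])/d[2]
def w(v,P):
    c,s=np.cos(v[2]),np.sin(v[2]); return np.array([v[0]+c*P[0]-s*P[1],v[1]+s*P[0]+c*P[1],P[2]])
E
cat > fit.py <<'E'
from h import *
from scipy.optimize import least_squares
ct,cs=optics.calibration("top"),optics.calibration("side")
t=lambda u,v:np.array([265+(u+.5)/5-.5,175+(v+.5)/5-.5]); s=lambda u,v:np.array([275+(u+.5)/5-.5,200+(v+.5)/5-.5])
post=lambda v:[.119*np.cos(v[3]+np.radians(80)),.119*np.sin(v[3]+np.radians(80)),.15]
def res(v):
    r=[proj(ct,w(v,[0,0,.118]))-t(296,288), proj(cs,w(v,[0,0,.118]))-s(302,225),
       proj(ct,w(v,post(v)))-t(68,374), proj(cs,w(v,post(v)))-s(155,53),
       proj(ct,w(v,[-.065-.007,.022,.155]))-t(229,400),proj(ct,w(v,[-.065-.007,-.022,.155]))-t(318,414)]
    # rails, top view: front ends / slopes; line rail +y front (180,450)->back(209,288); -y (350,485)->(376,310)
    for y,a,b in((.043,(180,450),(209,288)),(-.043,(350,485),(376,310))):
        A,B=[onplane(ct,t(*p),.114) for p in(a,b)]; d=B-A
        r.append([600*(np.arctan2(d[1],d[0])-v[2])*.1])
    return np.concatenate(r)
o=least_squares(res,[.5,-.03,0,.6]); v=o.x
print(v,np.round(o.fun,2))
print("post",w(v,post(v)),"tab",w(v,[-.065,0,.155]))
for n,p,z in(("fin top",(374,431),.120),("clip",(376,442),.112)):
    P=onplane(ct,t(*p),z);d=P[:2]-v[:2];c,q=np.cos(v[2]),np.sin(v[2]);print(n,d@[c,q],d@[-q,c])
for y in(.128,-.128): print(t(55,310) if y>0 else t(531,330),proj(ct,w(v,[0,y,.042])))
E
python3 fit.py
```

```text
[ 0.56744327 -0.05407565 -0.15592678  0.77283426] [-0.38 -1.19  0.36  0.32  0.51 -0.74 -0.4   0.38 -0.53  0.81 -0.04  0.94
 -0.5   0.35]
post [0.51650096 0.05346914 0.15      ] tab [ 0.50323184 -0.04398143  0.155     ]
fin top -0.06800913474026103 -0.050430988822327126
clip -0.0720085598105145 -0.05250172207901687
[275.6 236.6] [275.31241371 229.58272838]
[370.8 240.6] [370.42015118 244.78540322]
```

```bash
cat >> h.py <<'E'
def go(P,ang):
    s=env.observe(); R=np.array(s["tool_rot"]); d=(np.array(P)-s["position"])@R/.04
    a=np.degrees(np.arctan2(R[1,1],R[0,1])); print("t",s["time_s"],"pos",np.round(s["position"],4),"yang",round(a,2),"units",np.round(d,3),"roll",round(((a-ang+90)%180-90)/5,3))
E
python3 - <<'E'
from h import *
go([.5165,.0535,.2],25.3)
c=optics.calibration("top"); print(onplane(c,(160,288),.13),onplane(c,(132,206),.22))
E
```

```text
t 0.1 pos [0.236  0.4965 0.2308] yang 64.57 units [-11.089  -6.99    0.775] roll 7.854
[0.42330293 0.33557195 0.13      ] [0.60007606 0.38079744 0.22      ]
```

```bash
R='{"linear":[-0.79,-0.5,0.03],"roll":0}'
python3 -m jog '[{"linear":[-0.79,-0.5,0],"roll":0},{"linear":[-0.79,-0.5,0],"roll":0},{"linear":[-0.79,-0.5,0],"roll":0},{"linear":[-0.79,-0.5,0],"roll":0},{"linear":[-0.79,-0.5,0],"roll":0},{"linear":[-0.79,-0.5,0],"roll":0},{"linear":[-0.79,-0.5,0],"roll":0},{"linear":[-0.79,-0.5,0],"roll":0},{"linear":[-0.79,-0.5,0],"roll":0},{"linear":[-0.79,-0.5,0],"roll":0},{"linear":[-0.79,-0.5,0],"roll":0},{"linear":[-0.79,-0.5,0],"roll":0}]'
python3 -m jog '[{"linear":[0,0,0],"roll":1},{"linear":[0,0,0],"roll":1},{"linear":[0,0,0],"roll":1},{"linear":[0,0,0],"roll":1},{"linear":[0,0,0],"roll":1},{"linear":[0,0,0],"roll":1},{"linear":[0,0,0],"roll":1},{"linear":[0,0,0],"roll":0.85},{"linear":[0,0,0],"roll":0}]'
python3 - <<'E'
from h import *
go([.5165,.0535,.2],25.3)
E
```

```text
time_s: 1.1
position: [0.4761, 0.1153, 0.2312]
tool_rot: [[-0.903, 0.43, -0.0], [0.43, 0.903, 0.0], [0.0, -0.0, -1.0]]
ft_force: [0.4, 0.4, -0.5]
grip_width: 0.0854
gripper_force: 0.0
time_s: 1.85
position: [0.4754, 0.1171, 0.231]
tool_rot: [[-0.425, 0.905, -0.001], [0.905, 0.425, -0.0], [0.0, -0.001, -1.0]]
ft_force: [0.2, -0.2, 0.3]
grip_width: 0.0854
gripper_force: 0.0
t 1.85 pos [0.4754 0.1171 0.231 ] yang 25.17 units [-1.877  0.254  0.775] roll -0.025
```

```bash
python3 -m jog '[{"linear":[-0.63,0.09,0.26],"roll":0},{"linear":[-0.63,0.08,0.26],"roll":0},{"linear":[-0.62,0.08,0.26],"roll":0},{"linear":[0,0,0],"roll":0},{"linear":[0,0,0],"roll":0}]'
python3 - <<'E'
from h import *
import cv2
c=optics.calibration("wrist"); im=optics.get_image("wrist"); cv2.imwrite("pics/w1.png",im[:,:,::-1])
go([.5165,.0535,.122],25.3); print(proj(c,[.5165,.0535,.15]),c["T"][:3])
v=[0.56744327,-0.05407565,-0.15592678]
for n,P in(("cap",[0,0,.118]),("tab",[-.065,0,.155]),("fin",[-.068,-.0535,.12]),("edge",[-.02,0,.111])): print(n,proj(c,w(v,P)))
E
```

```text
time_s: 2.27
position: [0.5167, 0.0528, 0.1993]
tool_rot: [[-0.428, 0.904, -0.002], [0.904, 0.428, 0.0], [0.001, -0.002, -1.0]]
ft_force: [0.2, 0.7, 0.3]
grip_width: 0.0855
gripper_force: 0.0
t 2.3167 pos [0.5165 0.0535 0.1999] yang 25.37 units [-0.002  0.     1.949] roll 0.014
[317.46632073 266.01694411] [[ 0.90366547  0.41008034  0.12338084  0.48534669]
 [ 0.42823706 -0.86445471 -0.26330794  0.12008765]
 [-0.00132026  0.29077854 -0.95678947  0.34289817]]
cap [317.53500116 420.83162178]
tab [217.36406348 413.10066589]
fin [183.93698193 430.46682413]
edge [292.30724062 398.93837887]
```

View pics/w1.png

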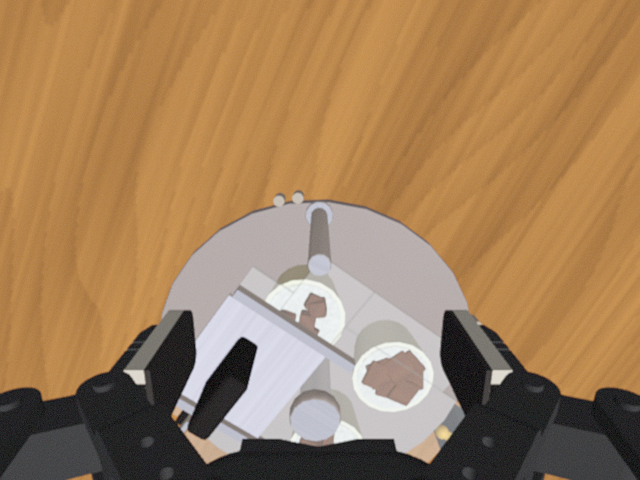

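The post top is at (319,265) against a predicted (317.5,266), so it is well aligned. Descending to grip it.

```bash
python3 -m jog '[{"linear":[0,0,0.5],"roll":0},{"linear":[0,0,0.5],"roll":0},{"linear":[0,0,0.5],"roll":0},{"linear":[0,0,0.44],"roll":0},{"linear":[0,0,0],"roll":0}]'
python3 -m jog '[{"linear":[0,0,0],"roll":0},{"linear":[0,0,0],"roll":0},{"linear":[0,0,0],"roll":0},{"linear":[0,0,0],"roll":0},{"linear":[0,0,0],"roll":0},{"linear":[0,0,0],"roll":0},{"linear":[0,0,0],"roll":0},{"linear":[0,0,0],"roll":0},{"linear":[0,0,0],"roll":0},{"linear":[0,0,0],"roll":0}]' -1 30
```

```text
time_s: 2.73
position: [0.5149, 0.0546, 0.1203]
tool_rot: [[-0.43, 0.903, -0.005], [0.903, 0.43, 0.001], [0.003, -0.004, -1.0]]
ft_force: [-0.5, 1.1, -0.4]
grip_width: 0.0852
gripper_force: 0.0
time_s: 3.57
position: [0.517, 0.0535, 0.123]
tool_rot: [[-0.428, 0.904, 0.001], [0.904, 0.428, 0.0], [-0.0, 0.001, -1.0]]
ft_force: [-1.0, -0.7, 5.6]
grip_width: 0.0109
gripper_force: 29.3
```

```bash
python3 -m jog '[{"linear":[-0.0022,0.115,0],"roll":0.443},{"linear":[-0.0022,0.115,0],"roll":0.443},{"linear":[-0.0022,0.115,0],"roll":0.443},{"linear":[-0.0022,0.115,0],"roll":0.443},{"linear":[-0.0022,0.115,0],"roll":0.443},{"linear":[-0.0022,0.115,0],"roll":0.443},{"linear":[-0.0022,0.115,0],"roll":0.443},{"linear":[-0.0022,0.115,0],"roll":0.443},{"linear":[-0.0022,0.115,0],"roll":0.443},{"linear":[-0.0022,0.115,0],"roll":0.443},{"linear":[0,0,0],"roll":0}]'
python3 - <<'E'
from h import *
v=[0.56744327,-0.05407565,-0.15592678]
s=env.observe();d=np.array(s["position"])[:2]-v[:2];print(np.hypot(*d),np.degrees(np.arctan2(d[1],d[0])-v[2])-80)
E
```

```text
time_s: 4.48
position: [0.5622, 0.0638, 0.123]
tool_rot: [[-0.054, 0.999, 0.002], [0.999, 0.054, -0.002], [-0.002, 0.002, -1.0]]
ft_force: [-0.8, -5.0, 5.6]
grip_width: 0.0111
gripper_force: 29.5
0.11795826261262532 21.468237928326147
```

```bash
python3 -m jog '[{"linear":[-0.0022,0.115,0],"roll":0.443},{"linear":[-0.0022,0.115,0],"roll":0.443},{"linear":[-0.0022,0.115,0],"roll":0.443},{"linear":[-0.0022,0.115,0],"roll":0.443},{"linear":[-0.0022,0.115,0],"roll":0.443},{"linear":[-0.0022,0.115,0],"roll":0.443},{"linear":[-0.0022,0.115,0],"roll":0.443}]'
python3 -m jog '[{"linear":[-0.0022,0.115,0],"roll":0.443},{"linear":[-0.0022,0.115,0],"roll":0.443}]'
python3 -m jog '[{"linear":[-0.0022,0.115,0],"roll":0.443},{"linear":[0,0,0],"roll":0},{"linear":[0,0,0],"roll":0}]'
python3 - <<'E'
from h import *
v=[0.56744327,-0.05407565,-0.15592678]
s=env.observe();d=np.array(s["position"])[:2]-v[:2];print(np.hypot(*d),np.degrees(np.arctan2(d[1],d[0])-v[2])-80)
E
```

```text
time_s: 5.07
position: [0.5932, 0.0605, 0.123]
tool_rot: [[0.215, 0.977, 0.0], [0.977, -0.215, -0.003], [-0.003, 0.001, -1.0]]
ft_force: [-2.8, -9.2, 6.7]
grip_width: 0.0108
gripper_force: 29.5
time_s: 5.23
position: [0.5991, 0.0589, 0.123]
tool_rot: [[0.289, 0.957, -0.008], [0.957, -0.289, -0.002], [-0.004, -0.007, -1.0]]
ft_force: [-12.5, -7.9, 11.2]
grip_width: 0.0112
gripper_force: 30.2
time_s: 5.48
position: [0.6069, 0.0562, 0.123]
tool_rot: [[0.325, 0.946, 0.001], [0.946, -0.325, -0.004], [-0.003, 0.002, -1.0]]
ft_force: [0.6, -11.1, 4.4]
grip_width: 0.0109
gripper_force: 30.0
0.11715035270201875 -0.7229165545070799
```

The resistance peaked and dropped off, so it rode over the nub. Releasing and rising.

```bash
python3 -m jog '[{"linear":[0,0,0],"roll":0},{"linear":[0,0,0],"roll":0},{"linear":[0,0,0],"roll":0},{"linear":[0,0,0],"roll":0},{"linear":[0,0,0],"roll":0},{"linear":[0,0,0],"roll":0}]' 1 30
python3 -m jog '[{"linear":[0,0,-0.8],"roll":0},{"linear":[0,0,-0.8],"roll":0},{"linear":[0,0,-0.8],"roll":0},{"linear":[0,0,0],"roll":0},{"linear":[0,0,0],"roll":0}]'
python3 - <<'E'
from h import *
import cv2
c=optics.calibration("wrist"); im=optics.get_image("wrist"); cv2.imwrite("pics/w2.png",im[:,:,::-1])
go([.503,-.044,.22],-8.93)
v=[0.56744327,-0.05407565,-0.15592678]
print("post",proj(c,w(v,[.119*np.cos(1.396),.119*np.sin(1.396),.15])))
for n,P in(("cap",[0,0,.118]),("tab",[-.065,0,.155]),("fin",[-.068,-.0535,.12]),("edge",[-.02,0,.111])): print(n,proj(c,w(v,P)))
E
```

```text
time_s: 5.98
position: [0.6063, 0.0586, 0.1224]
tool_rot: [[0.325, 0.946, -0.0], [0.946, -0.325, 0.0], [0.0, -0.0, -1.0]]
ft_force: [-0.3, 0.4, -0.1]
grip_width: 0.0815
gripper_force: 0.0
time_s: 6.4
position: [0.6069, 0.0585, 0.2202]
tool_rot: [[0.325, 0.946, 0.004], [0.946, -0.325, -0.0], [0.001, 0.004, -1.0]]
ft_force: [0.0, 0.2, -0.8]
grip_width: 0.0855
gripper_force: 0.0
t 6.45 pos [0.6062 0.0585 0.2185] yang -18.97 units [-3.263 -1.608 -0.039] roll -2.007
post [315.51297124 254.27630308]
cap [315.7534915  400.94246703]
tab [212.10028946 456.48483648]
fin [237.31121341 477.06357119]
edge [288.12826668 398.60643846]
```

View pics/w2.png

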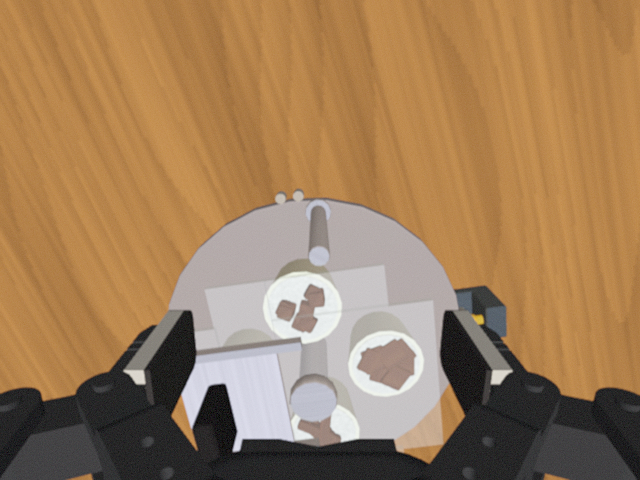

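The post is at (319,255) against a predicted (315.5,254). The cubes, squares and bars cups are all visible and the ball cup is under the shutter, so the click worked. I'll check joint 6 for a flipped grasp, which puts the camera on the fin side.

```bash
python3 - <<'E'
from h import *
s=env.observe(); print(s["q"])
v=[0.56744327,-0.05407565,-0.15592678]
P=w(v,[-.06,-.045,.22]);print(P);go(P,-8.93)
c=optics.calibration("wrist")
for uv in((314,389),(319,255)): 
    p=onplane(c,uv,.118 if uv[1]>300 else .15); print(p)
d=np.array([.6063,.0586])-v[:2];print(np.hypot(*d))
E
```

```text
[-5.61049692e+00  2.83072023e+01  6.56578337e+01  2.71947789e-03
  8.60184484e+01  1.33566017e+01]
[ 0.50118288 -0.08921197  0.22      ]
t 6.45 pos [0.6062 0.0585 0.2185] yang -18.97 units [-4.346 -1.283 -0.039] roll -2.007
[ 0.56887736 -0.04325033  0.118     ]
[0.60702786 0.05809674 0.15      ]
0.11918744719648706
```

```bash
python3 -m jog '[{"linear":[0,0,0],"roll":-1},{"linear":[0,0,0],"roll":-1},{"linear":[0,0,0],"roll":0}]'
python3 - <<'E'
from h import *
v=[0.56744327,-0.05407565,-0.15592678]
go(w(v,[-.045,-.04,.22]),-8.93)
E
```

```text
time_s: 6.7
position: [0.6059, 0.0585, 0.2169]
tool_rot: [[0.153, 0.988, -0.003], [0.988, -0.153, 0.0], [-0.0, -0.003, -1.0]]
ft_force: [0.2, -0.4, -1.2]
grip_width: 0.0853
gripper_force: 0.0
t 6.7 pos [0.6059 0.0585 0.2169] yang -8.8 units [-3.926 -1.646 -0.072] roll 0.026
```

```bash
python3 -m jog '[{"linear":[-0.65,-0.27,0],"roll":0},{"linear":[-0.65,-0.27,0],"roll":0},{"linear":[-0.65,-0.27,0],"roll":0},{"linear":[-0.65,-0.27,0],"roll":0},{"linear":[-0.65,-0.27,0],"roll":0},{"linear":[-0.65,-0.27,0],"roll":0},{"linear":[0,0,0],"roll":0},{"linear":[0,0,0],"roll":0},{"linear":[0,0,0],"roll":0}]'
python3 - <<'E'
from h import *
import cv2
c=optics.calibration("wrist"); np.save("w3T.npy",c["T"]); im=optics.get_image("wrist"); cv2.imwrite("pics/w3f.png",im[:,:,::-1]); cv2.imwrite("pics/w3.png",cv2.resize(im[160:400,170:490,::-1],(800,600),interpolation=cv2.INTER_CUBIC))
v=[0.56744327,-0.05407565,-0.15592678]
for n,P in(("cap",[0,0,.118]),("tab",[-.065,0,.155]),("fin",[-.068,-.0535,.12]),("edge",[-.02,0,.111])): print(n,(proj(c,w(v,P))-[170,160]+.5)*2.5-.5)
E
```

```text
time_s: 7.45
position: [0.5181, -0.0852, 0.218]
tool_rot: [[0.158, 0.987, -0.001], [0.987, -0.158, 0.001], [0.001, -0.001, -1.0]]
ft_force: [0.3, -0.4, 0.5]
grip_width: 0.0859
gripper_force: 0.0
cap [558.33852498  36.02120125]
tab [262.63168733  64.1805734 ]
fin [271.32805102 256.04792495]
edge [469.42498516  31.84312529]
```

View pics/w3.png

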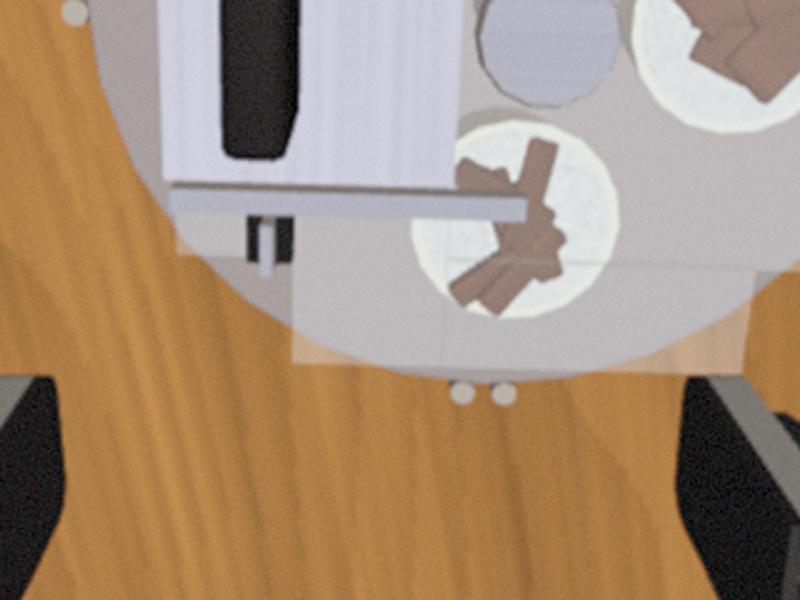

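The crop shows the fin's top centre at (267,248). The shutter's rear edge runs from (460,20) to (457,185), the rail from (173,186) to (526,199), and the tab is at x ≈ 222–298.

```bash
cat > m.py <<'E'
from h import *
v=np.array([0.56744327,-0.05407565,-0.15592678])
c=dict(optics.calibration("wrist")); c["T"]=np.load("w3T.npy")
px=lambda u,v_:(170+(u+.5)/2.5-.5,160+(v_+.5)/2.5-.5)
def L(u,vv,z):
    d=onplane(c,px(u,vv),z)[:2]-v[:2]; k,s=np.cos(v[2]),np.sin(v[2]); return np.array([d@[k,s],d@[-s,k]])
for n,a in dict(fin=(267,248,.12),finA=(266,222,.12),finB=(267,272,.12),edge1=(460,20,.111),edge2=(457,185,.111),front1=(157,10,.111),front2=(163,180,.111),rail1=(173,186,.114),rail2=(526,199,.114),tabf=(221,20,.155),tabb=(300,20,.155),tabfend=(222,135,.155),cap=(548,38,.118),clipL=(247,258,.112),clipR=(294,258,.112)).items(): print(n,np.round(L(*a)*1e3,1))
E
python3 m.py
```

```text
fin [-69.  -51.4]
finA [-69.  -44.7]
finB [-69.2 -57.7]
edge1 [-22.3   2.8]
edge2 [-22.1 -38.1]
front1 [-94.2   5.3]
front2 [-95.3 -36.7]
rail1 [-92.3 -37.3]
rail2 [ -5.2 -40.8]
tabf [-72.9   8.7]
tabb [-57.4   8.7]
tabfend [-73.7 -14.4]
cap [-2.4 -0.5]
clipL [-75. -57.]
clipR [-63.1 -57. ]
```

```bash
python3 - <<'E'
from h import *
v=[0.56744327,-0.05407565,-0.15592678]
P=w(v,[-.0665,0,.124]);print(P);go(P,-9.6)
E
```

```text
[ 0.50175005 -0.04374849  0.124     ]
t 7.5 pos [ 0.5183 -0.0848  0.218 ] yang -9.0 units [ 0.949 -0.566  2.351] roll 0.119
```

```bash
python3 -m jog '[{"linear":[0.47,-0.28,0],"roll":0},{"linear":[0.48,-0.286,0],"roll":0},{"linear":[0,0,0],"roll":0.12},{"linear":[0,0,0],"roll":0},{"linear":[0,0,0],"roll":0},{"linear":[0,0,0],"roll":0},{"linear":[0,0,0],"roll":0}]' 0.1 60
python3 - <<'E'
from h import *
go([0.50175,-0.04375,.124],-9.6)
E
python3 -m jog '[{"linear":[0,0,0.4],"roll":0},{"linear":[0,0,0.4],"roll":0},{"linear":[0,0,0.4],"roll":0},{"linear":[0,0,0.4],"roll":0},{"linear":[0,0,0.4],"roll":0},{"linear":[0,0,0.35],"roll":0},{"linear":[0,0,0],"roll":0},{"linear":[0,0,0],"roll":0}]'
```

```text
time_s: 8.08
position: [0.5019, -0.0449, 0.2184]
tool_rot: [[0.167, 0.986, -0.0], [0.986, -0.167, -0.0], [-0.0, -0.0, -1.0]]
ft_force: [0.7, -0.1, 0.5]
grip_width: 0.0469
gripper_force: 0.0
t 8.0833 pos [ 0.5019 -0.0449  0.2184] yang -9.6 units [ 0.027 -0.009  2.359] roll 0.001
time_s: 8.75
position: [0.5017, -0.0448, 0.1244]
tool_rot: [[0.167, 0.986, -0.001], [0.986, -0.167, 0.0], [0.0, -0.001, -1.0]]
ft_force: [0.1, -0.2, 0.1]
grip_width: 0.0468
gripper_force: 0.0
```

```bash
python3 -m jog '[{"linear":[0,0,0],"roll":0},{"linear":[0,0,0],"roll":0},{"linear":[0,0,0],"roll":0},{"linear":[0,0,0],"roll":0},{"linear":[0,0,0],"roll":0},{"linear":[0,0,0],"roll":0},{"linear":[0,0,0],"roll":0},{"linear":[0,0,0],"roll":0}]' -1 60
python3 - <<'E'
from h import *
s=env.observe();print(np.round(s["position"],5))
E
```

```text
time_s: 9.42
position: [0.501, -0.0445, 0.1255]
tool_rot: [[0.167, 0.986, -0.001], [0.986, -0.167, -0.0], [-0.0, -0.0, -1.0]]
ft_force: [-5.8, 0.4, 7.8]
grip_width: 0.0126
gripper_force: 59.2
[ 0.50101 -0.04451  0.12554]
```

```bash
python3 -m jog '[{"linear":[0,-0.09,0],"roll":0},{"linear":[0,-0.1,0],"roll":0},{"linear":[0,-0.1,0],"roll":0},{"linear":[0,-0.1,0],"roll":0},{"linear":[0,-0.1,0],"roll":0},{"linear":[0,-0.1,0],"roll":0},{"linear":[0,-0.1,0],"roll":0},{"linear":[0,-0.1,0],"roll":0},{"linear":[0,-0.1,0],"roll":0},{"linear":[0,-0.1,0],"roll":0},{"linear":[0,-0.1,0],"roll":0},{"linear":[0,-0.09,0],"roll":0}]'
python3 -m jog '[{"linear":[0,0,0],"roll":0},{"linear":[0,0,0],"roll":0},{"linear":[0,0,0],"roll":0}]'
python3 - <<'E'
from h import *
import cv2
s=env.observe();d=np.array(s["position"])-[.50101,-.04451,.12554];print(np.round(s["position"],5),d@np.array(s["tool_rot"]),s["ft_force"])
c=optics.calibration("wrist"); np.save("w4T.npy",c["T"]); im=optics.get_image("wrist"); cv2.imwrite("pics/w4.png",im[:,:,::-1]); im=optics.get_image("top");cv2.imwrite("pics/top4.png",im[:,:,::-1])
v=[0.56744327,-0.05407565,-0.17]
for n,P in(("fin",[-.069,-.0535,.12]),("edge",[-.069,-.03,.111])): print(n,proj(c,w(v,P)))
E
```

```text
time_s: 10.42
position: [0.4569, -0.0362, 0.1256]
tool_rot: [[0.167, 0.986, 0.006], [0.986, -0.167, 0.001], [0.002, 0.006, -1.0]]
ft_force: [10.0, 6.2, 1.5]
grip_width: 0.013
gripper_force: 59.0
time_s: 10.67
position: [0.457, -0.0363, 0.1256]
tool_rot: [[0.167, 0.986, 0.006], [0.986, -0.167, 0.001], [0.002, 0.006, -1.0]]
ft_force: [9.9, 6.1, 2.2]
grip_width: 0.013
gripper_force: 59.0
[ 0.45696 -0.03627  0.12559] [ 0.00074833 -0.04481144 -0.00030558] [9.88443985 6.10635847 2.18402826]
fin [417.08528995 418.81951222]
edge [416.09002366 359.030212  ]
```

View pics/w4.png

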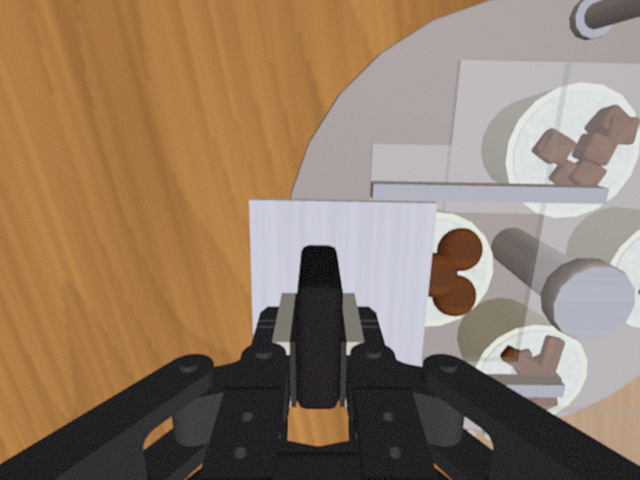

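The wrist view shows the ball cup exposed at (457,270), the shutter's rear edge at x ≈ 433, and the fin hidden behind the finger. I'll refine the pull distance by fitting sub-pixel lines on the earlier picture.

```bash
cat > s.py <<'E'
from h import *
import cv2
g=cv2.cvtColor(cv2.imread("pics/w3f.png"),cv2.COLOR_BGR2GRAY).astype(float)
c=dict(optics.calibration("wrist")); c["T"]=np.load("w3T.npy")
def peak(l,a,b):
    d=np.abs(np.gradient(l))[a:b]; i=int(d.argmax()); k=np.arange(max(i-2,0),min(i+3,b-a)); return a+(k@d[k])/d[k].sum()
def fit(pts,z):
    W=np.array([onplane(c,p,z)[:2] for p in pts]); 
    x0,y0=W.mean(0); vx,vy=cv2.fitLine(W.astype(np.float32),cv2.DIST_HUBER,0,.001,.001).ravel()[:2]
    return np.array([x0,y0]),np.arctan2(vy,vx)%np.pi,W
e=[(peak(g[r],346,360),r) for r in range(182,226)]
fr=[(peak(g[r],228,242),r) for r in range(182,226)]
rl=[(q,peak(g[:,q],238,253)) for q in range(290,345)]+[(q,peak(g[:,q],238,251)) for q in range(246,264)]
for n,p,z in(("edge",e,.111),("front",fr,.111),("rail",rl,.114)):
    m,a,W=fit(p,z); print(n,np.round(m,4),np.round(a if n=="rail" else a-np.pi/2,4), np.round(p[0],2),np.round(p[-1],2)); 
    if n=="edge": me=m
for r in range(250,270,2): print(r,g[r,268:286].astype(int))
np.save("me.npy",me)
E
python3 s.py
```

```text
edge [ 0.5427 -0.0694] -0.1664 [353.85 182.  ] [352.95 225.  ]
front [ 0.4709 -0.058 ] -0.1874 [233.31 182.  ] [234.7 225. ]
rail [ 0.508  -0.0862] 3.0604 [290.   238.33] [263.   246.33]
250 [128  56  37  31  45  91 142 154 152 146 141 119  71  44  46  36  44  31]
252 [137  61  37  22  53 108 170 183 182 181 169 135  81  35  41  43  34  34]
254 [137  67  34  32  48 100 169 184 182 179 171 136  79  38  25  40  46  36]
256 [137  63  34  30  50 107 168 181 180 180 169 131  79  41  35  34  38  39]
258 [139  67  29  34  46 106 169 182 183 182 171 134  79  37  33  42  37  30]
260 [136  69  37  28  37 111 171 183 185 180 171 131  74  38  34  42  43  30]
262 [129  59  31  27  42 109 169 183 180 180 169 134  77  42  35  33  31  35]
264 [134  95  78  69  71 113 167 181 184 180 167 129  78  56  58  57  51  57]
266 [165 159 160 160 159 166 179 181 182 180 168 143 138 149 149 154 151 151]
268 [163 161 163 164 163 170 176 181 183 182 169 157 158 165 161 166 162 163]
```

```bash
cat >> s.py <<'E'
print()
me_=np.load("me.npy")
for yaw in(-.17,-.178,-.186):
    u=np.array([np.cos(yaw),np.sin(yaw)])
    L=(onplane(c,(273.0,257),.12)[:2]-me_)@u+.0015; R=(onplane(c,(279.4,257),.112)[:2]-me_)@u-.0015
    s=env.observe(); d=(np.array(s["position"])-[.50101,-.04451,.12554])[:2]@u
    print(yaw,"pull",L,R,"now",d)
E
python3 s.py | tail -3
```

```text
-0.17 pull -0.04706513480175219 -0.04689928990268724 now -0.04479974584746259
-0.178 pull -0.046808483696259166 -0.04662019205968182 now -0.04480375413505478
-0.186 pull -0.04654874086429884 -0.046338206539785584 now -0.044804894997675315
```

```bash
cat > e4.py <<'E'
import sys; from s import *
print("----")
fin=onplane(c,(273.0,257),.12)[:2]
c["T"]=np.load(sys.argv[2]); g=cv2.cvtColor(cv2.imread(sys.argv[1]),cv2.COLOR_BGR2GRAY).astype(float)
p=[(peak(g[r],426,442) if len(sys.argv)<4 else peak(g[r],422,440),r) for r in list(range(206,226))+list(range(300,345))]
W=np.array([onplane(c,q,.111)[:2] for q in p]); print(np.round(p[::8],1).tolist())
u=np.array([np.cos(-.178),np.sin(-.178)]); print("finx",fin@u+.0015,"edge",np.median(W@u),np.round((W@u)[::8],4), "me",me@u)
E
python3 e4.py pics/w4.png w4T.npy | sed -n '/----/,$p'
```

```text
----
[[436.7, 206.0], [435.8, 214.0], [435.1, 222.0], [433.8, 304.0], [440.4, 312.0], [426.3, 320.0], [428.1, 328.0], [431.0, 336.0], [427.2, 344.0]]
finx 0.49958016049763637 edge 0.502782496349155 [0.502  0.5019 0.5019 0.5046 0.5077 0.5021 0.5032 0.5048 0.5035] me 0.5463886441938955
```

```bash
python3 -m jog '[{"linear":[0.01,-0.018,0],"roll":0},{"linear":[0.01,-0.018,0],"roll":0},{"linear":[0.01,-0.018,0],"roll":0},{"linear":[0,0,0],"roll":0},{"linear":[0,0,0],"roll":0},{"linear":[0,0,0],"roll":0},{"linear":[0,0,0],"roll":0}]'
python3 - <<'E'
from h import *
import cv2
c=optics.calibration("wrist"); np.save("w5T.npy",c["T"]); im=optics.get_image("wrist"); cv2.imwrite("pics/w5.png",im[:,:,::-1])
t=optics.get_image("top")[210:280,290:370,::-1]; s=optics.get_image("side")[215:285,285:365,::-1]
cv2.imwrite("pics/ts5.png",np.hstack([cv2.resize(i,(400,350),interpolation=cv2.INTER_CUBIC) for i in(t,s)]))
E
python3 s.py | tail -3; python3 e4.py pics/w5.png w5T.npy | sed -n '/----/,$p'
```

```text
time_s: 11.35
position: [0.4551, -0.0358, 0.1256]
tool_rot: [[0.167, 0.986, 0.006], [0.986, -0.167, -0.002], [-0.001, 0.006, -1.0]]
ft_force: [8.3, -2.7, 1.0]
grip_width: 0.0131
gripper_force: 58.9
-0.17 pull -0.04706513480175219 -0.04689928990268724 now -0.046695293450151554
-0.178 pull -0.046808483696259166 -0.04662019205968182 now -0.04670008099935478
-0.186 pull -0.04654874086429884 -0.046338206539785584 now -0.046701879759314294
----
[[436.7, 206.0], [435.9, 214.0], [434.9, 222.0], [437.6, 304.0], [426.3, 312.0], [431.5, 320.0], [426.7, 328.0], [432.2, 336.0], [426.9, 344.0]]
finx 0.49958016049763637 edge 0.5008628220643601 [0.5001 0.5    0.4999 0.5043 0.4999 0.5024 0.5008 0.5034 0.5015] me 0.5463886441938955
```

View pics/ts5.png

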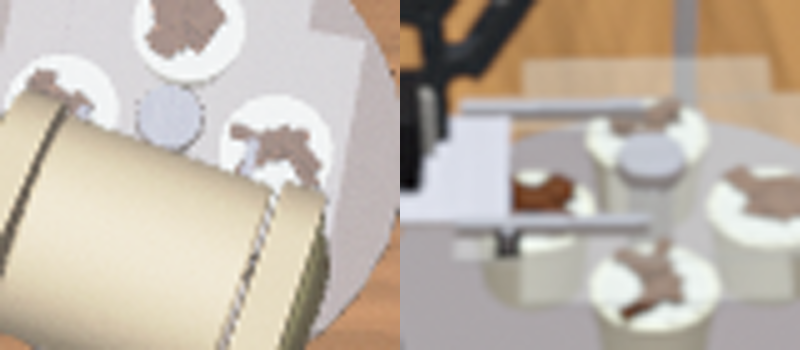

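In the side crop, the shutter's rear edge (x ≈ 511) lines up with the fin (511,240), and the balls show in the hatch. The tab pull (46.7 mm) and the wrist image agree to within 0.5 mm, so I'm handing in.

```bash
python3 -c "
from rig import env; print(env.close_job())"
```

```text
the job is handed in; nothing more can be done
None
```

I turned the carousel until the ball cup clicked in under the hatch and let go of the post. I then pulled the shutter 46.7 mm, its rear edge level with the mark fin to about 0.5 mm by my measurements, and handed the job in still holding the tab; the verdict was not shown.

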